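# Park a bored block behind the bend of the holding rod

### The arm

A 6-joint arm with a two-finger parallel gripper is mounted at the origin on the work surface. World frame = base frame: x ahead of the robot, y to its left, z up, the work surface at z = 0. Lengths are in m, angles in rad, forces in N, time in s.
With the tool pointing down it reaches from about 0.4 to 0.825 m from the base axis. Payload 7 kg.
Tool frame: the origin (TCP) lies at the very end of the fingers, on their centre line; the grasp point (between the pads) lies 19 mm behind it; z points along the fingers, x is the direction in which the jaws open and shut, and the axes are right-handed (so a half turn about z gives the same grasp; the last joint's range is limited). The gripper opens to 85 mm and grips with 20 to 120 N. Pads are 22 mm wide; open, the fingers measure 114 mm over their backs; the gripper's body (76 mm by 85 mm) begins 54 mm behind the grasp point. The pads swing forward as they close: fully open they stand 13 mm farther back than shut.
Start: joints at [1.567, 0.359, 0.012, 0, -1.224, -0.288], TCP at [0.194, 0.646, 0.231] pointing down, gripper open.
Joint ranges: [-3.07, 3.07], [-1.43, 2.12], [-1.02, 1.25], [-3.03, 1.67], [-3.05, -0], [-3.03, 3.03]. Speed limits (rad/s): [2.39, 2.39, 3.01, 3.14, 3.14, 3.14].

### API

Orientations are given as a unit quaternion [w, x, y, z].
In Python, from station import telemetry, cams, ctrl gives the robot as it stands.
- The arm moves only by the shell command python3 -m handwheel 'ROWS' [FORCE]. ROWS is JSON, a list of rows, each a list of 7 numbers: the turn, a rotation vector about the tool's x, y, z in degrees, then the shift along the tool's x, y, z in mm, then the finger opening in mm, from 0 to 85.4. In form: [[ax, ay, az, tx, ty, tz, fingers], ...]. A call has 1 to 12 rows; each row is the pose to reach, as a shift and turn from the pose commanded when the call began, along the tool's axes at that moment; what a row does not reach only later rows make up. A row lasts 1/12 s, in which the tool goes at most 41.7 mm and 7.16 degrees, less where a joint would pass 70% of its speed; a pose out of reach is approached as far as the arm can. A call with a gripper value outside its range is refused whole. The fingers move at their own pace and stop on an object; FORCE is the grip in N (left out, the last holds). Time passes only in rows, so rows that repeat a pose let the fingers close. It gives the time, the measured TCP pose, the force and the opening at its end, in the units of the state.
- telemetry.read_state(): the state, without advancing time (a new reading comes with each control period).
- cams.snapshot(name): name is "scene" or "top"; returns the picture (420x560x3 uint8, blue, green, red); there is no depth.
- cams.camera_info(name): a dict with "fx", "fy", "cx", "cy" (pixels), "k1" (the pictures are not rectified: a ray, as slopes to the right and down, at radius r is drawn at 1 + k1 r^2 times it, then the intrinsics apply), "rvec" (rotation vector, rad) and "tvec" (3), from world to camera coordinates, as OpenCV has them. Camera axes: x right, y down, z forward; pixel columns grow to the right and rows downward; lengths in m; the calibration is good to about 2 mm. A picture is of the moment at which its call begins. camera_info takes no time and is no camera call.
- ctrl.close_job(): hands the job in, once; it reports no verdict.
The state is a dict: "t": time; "joint_positions": joint angles; "qd": joint speeds; "joint_efforts": joint torques, N m; "eef_pos": TCP position; "tool_rot": TCP orientation; "wrist_force": force on the tool from outside, world axes, zero at the start; "ft_torque": the same for the moment, N m; "opening": opening from 0.0 (shut) to 1.0 (fully open).
Only numpy, scipy, OpenCV 4.12 (cv2) and the standard library are available. Lean on these libraries where they do the work, as an engineer would, in place of code of your own. Each camera call takes 0.05 s, during which the arm holds its last target.

### The job

Pick up the footed grey metal block that has the wide bore and thread it onto the free end of the bent steel holding rod. Slide it along the rod, round the bend, and on until it is up against the stop collar at the stand, then let go so that it is left hanging there with its foot downwards.

Things in the scene. Friction and masses are not known exactly. Their poses are not given: they have to be found in the camera images.
- block_center (a point): Centre of the grey metal block with the wide bore, tallest of 3 footed blocks (the others: 8 mm bore or none). Stands on its foot. Body 30 mm along the bore, 42 across, 60 high; foot 6 thick, 76 across, 30 along. Bore 26 mm, level, right through, axis 30 mm above the underside. 5 mm nipple on top. 110-230 g. Point: on the bore axis, mid-length. x along bore, y across, z up; same both ways round.
- rod_tip (a point): Free, rounded end of the bent holding rod, on its axis. Rod: rigid round steel, 10 mm in diameter, level all along, axis 120 mm above the bench, held by the stand at its other end only. The outer straight leg runs from here straight towards rod_corner, 95 mm away. Axes as for rod_stop.
- rod_corner (a point): Point where the axes of the rod's two straight legs would meet, 95 mm from rod_tip and from rod_stop. The rod cuts this corner in a round bend of 60 degrees in the level plane, radius 60 mm on the axis, that begins and ends 34.6 mm from this point on each leg. Axes as for rod_stop.
- rod_stop (a point): On the rod's axis, centre of the face of the stop collar (dark disc, diameter 40 mm) that ends the inner leg. x runs from here along the inner leg to rod_corner, y level across (outer leg bends to -y), z up. Post 40 to 76 mm behind the face, 44 wide, top 20 mm above the axis. Parked, the block's centre is 15 mm along x and, hanging with the bore's top on the rod, 8 mm below the axis.
There are look-alikes about, which are no part of the job. What is shaped like the part that bears block_center but blue is not meant.

How it is judged:
At the end, for the whole second after the job is handed in: The wide-bored block hangs on the inner leg of the rod, bore along the rod (within 23 degrees) and foot down (within 23 degrees), with less than 15 mm between it and the stop collar, released and at rest (x of block_center in the frame of rod_stop between 0.005 and 0.03 m and y of block_center in the frame of rod_stop between -0.015 and 0.015 m and z of block_center in the frame of rod_stop between -0.015 and 0.01 m and angle between the x axis of block_center and the x axis of rod_stop, either way round below 0.4 rad and angle between block_center's own z axis and vertical below 0.4 rad and linear speed of block below 0.06 m/s); the robot touches nothing.
It also fails if it takes over 42 s, if anything falls off the work surface, if the arm or the gripper's body presses on something with over 40 N, if the wrist force passes 120 N, or if a joint passes its speed limit or range.

## Working session

There is one attempt and no reset: what is moved stays moved. The work goes in short steps, Python scripts to look and compute and a shell command to move; the robot and the scene stay as the last step left them, time stands still between calls to the robot, and variables do not carry over. Pictures are saved under pics/ and viewed, and the job is handed in when it is done.

```bash
ls; mkdir -p pics; python3 - <<'E'
from station import telemetry,cams,ctrl
import cv2
for n in("scene","top"):
    cv2.imwrite(f"pics/{n}0.png",cams.snapshot(n)); print(n,cams.camera_info(n))
print(telemetry.read_state())
E
```

```text
pics
scene {'fx': 501.12689242377326, 'fy': 501.12689242377326, 'cx': 275.13735198185265, 'cy': 209.17420723374093, 'k1': -0.1423833845394461, 'rvec': array([ 0.82334068,  2.79148822, -0.74174482]), 'tvec': array([ 0.47929488, -0.22188787,  1.13167984])}
top {'fx': 510.383137742803, 'fy': 510.383137742803, 'cx': 268.44563546910194, 'cy': 207.6797259232653, 'k1': 0.011462679864396773, 'rvec': array([ 2.14589835, -2.09573686,  0.2188978 ]), 'tvec': array([-0.04075607,  0.5903776 ,  0.96373976])}
{'t': 0.1, 'joint_positions': array([ 1.56710324e+00,  3.59309137e-01,  1.11907166e-02, -2.92741413e-04,
       -1.22410437e+00, -2.88086276e-01]), 'qd': array([-0.00137666, -0.00043943,  0.00183131,  0.00025359, -0.00064554,
       -0.00086105]), 'joint_efforts': array([-1.54180776e-03, -5.84764588e+01,  2.94109386e+01,  6.95465773e+00,
       -3.18690218e-03,  5.98987697e-06]), 'eef_pos': array([0.19408451, 0.64606666, 0.23048169]), 'tool_rot': array([-5.37895116e-04, -5.96760979e-01,  8.02418722e-01, -4.88172202e-04]), 'wrist_force': array([ 0.6277741 , -0.35959956,  0.03769758]), 'ft_torque': array([0.00534137, 0.03163026, 0.00577126]), 'opening': 0.9999351885506904}
```

View pics/scene0.png

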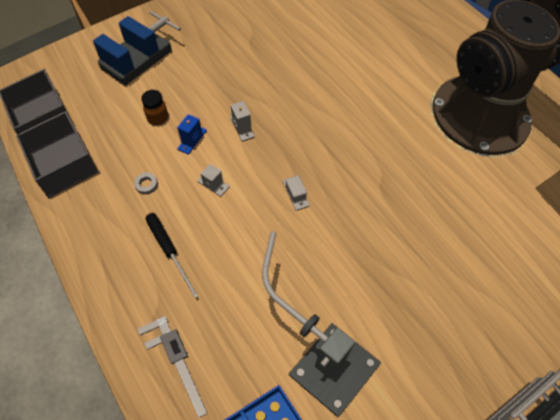

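View pics/top0.png

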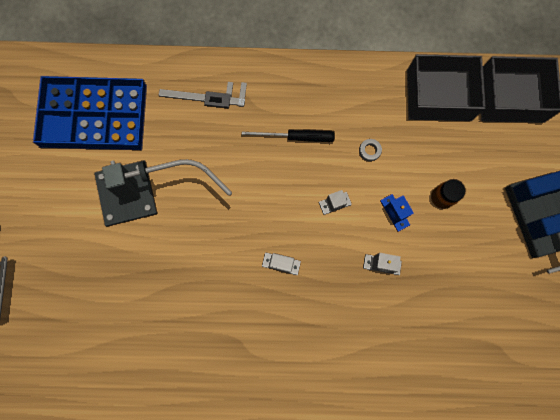

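Candidates for the wide-bored block, in scene pixels: grey (242,118), grey (212,178), grey (296,190), and blue (190,130), which is excluded. I'll take close crops.

```bash
python3 - <<'E'
import cv2,numpy as np
s=cv2.imread("pics/scene0.png");t=cv2.imread("pics/top0.png")
a=cv2.resize(s[90:215,170:320],(750,625),interpolation=cv2.INTER_CUBIC)[:600]
cv2.imwrite("pics/c1.png",a)
b=cv2.resize(t[180:290,255:415],(800,550),interpolation=cv2.INTER_CUBIC)
cv2.imwrite("pics/c2.png",b)
cv2.imwrite("pics/c3.png",cv2.resize(t[150:230,90:240],(800,427),interpolation=cv2.INTER_CUBIC))
cv2.imwrite("pics/c4.png",cv2.resize(s[220:360,250:400],(640,597),interpolation=cv2.INTER_CUBIC))
E
```

```text
(no output)
```

View pics/c1.png

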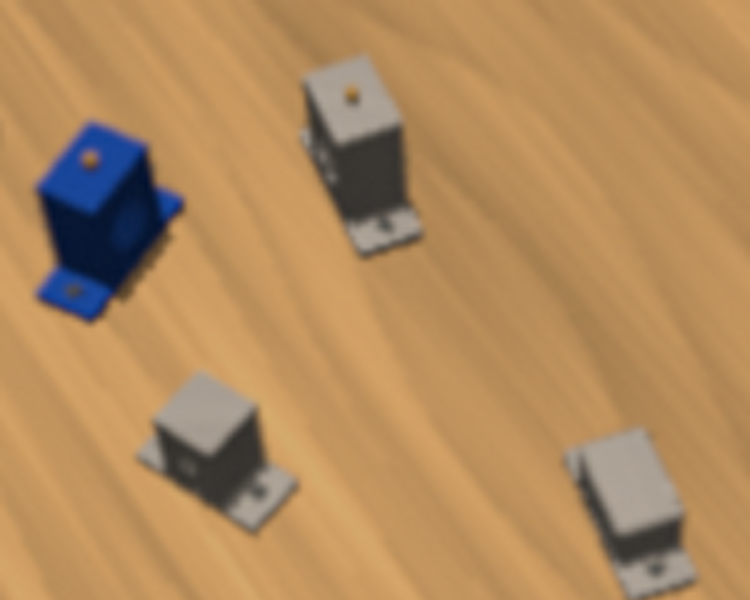

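View pics/c2.png

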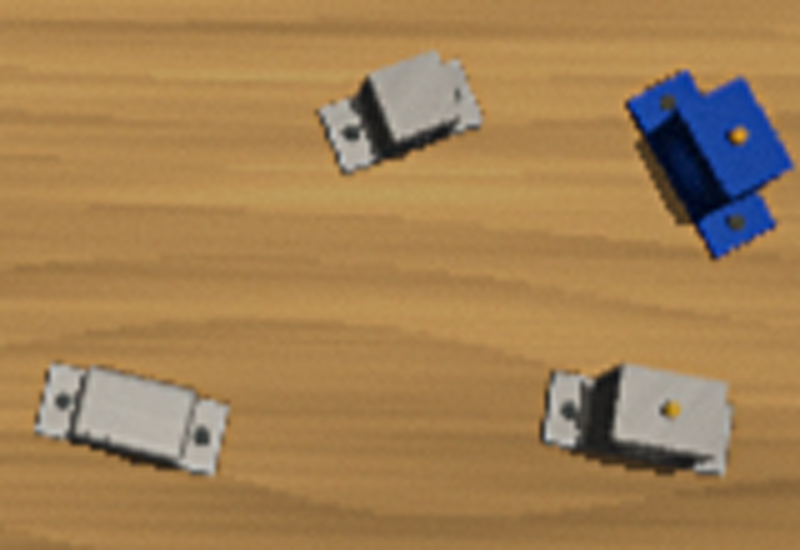

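View pics/c3.png

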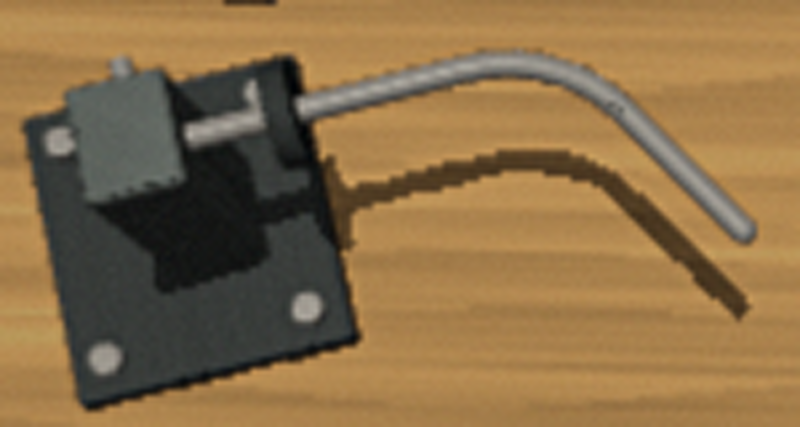

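View pics/c4.png

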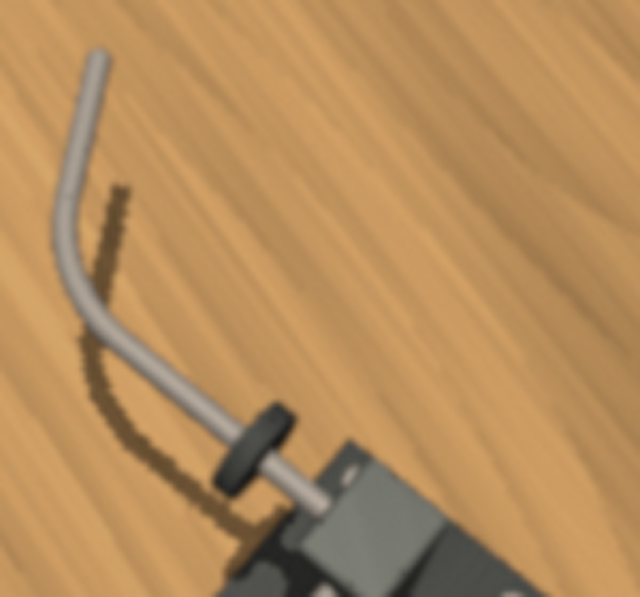

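The wide-bored block is the tall grey one with the orange nipple, at scene (242,118) and top (389,262). The other two grey blocks are shorter and have no nipple: (212,178) has a small bore and (296,190) has none. Next I fit the block pose and the rod pose.

```bash
cat > h.py <<'E'
import numpy as np,cv2
from scipy.optimize import least_squares
from scipy.spatial.transform import Rotation as R
from station import telemetry,cams,ctrl
CI={n:cams.camera_info(n) for n in("scene","top")}
def proj(n,P):
    c=CI[n];K=np.array([[c['fx'],0,c['cx']],[0,c['fy'],c['cy']],[0,0,1.]])
    return cv2.projectPoints(np.atleast_2d(P).astype(float),c['rvec'],c['tvec'],K,np.array([c['k1'],0,0,0]))[0][:,0]
def full(p,o,s): return np.array(o)+(np.array(p,float)+.5)/s-.5
def blk(x,y,a,L):
    c,s=np.cos(a),np.sin(a);L=np.array(L,float)/1000
    return np.c_[x+c*L[:,0]-s*L[:,1],y+s*L[:,0]+c*L[:,1],L[:,2]]
def rod(x,y,a,ds=.001):
    # stop frame -> points stop..tip, bend to -y
    t=np.tan(np.pi/6)*.06
    l1=np.linspace(0,.095-t,61); A=np.c_[l1,0*l1]
    th=np.linspace(0,np.pi/3,64); B=np.c_[.095-t+.06*np.sin(th),-.06*(1-np.cos(th))]
    d=np.array([np.cos(np.pi/3),-np.sin(np.pi/3)]);l2=np.linspace(t,.095,61)
    C=np.array([.095,0])+l2[:,None]*d
    P=np.r_[A,B,C];c,s=np.cos(a),np.sin(a)
    return np.c_[x+c*P[:,0]-s*P[:,1],y+s*P[:,0]+c*P[:,1],0*P[:,0]+.12]
E
cat > fit.py <<'E'
from h import *
# back-project helper
def ray(n,uv,z):
    f=lambda p:proj(n,[p[0],p[1],z])[0]-uv
    return least_squares(f,[0.3,.5]).x
S=[(305,80),(367,57),(403,123),(340,143)];T=[(625,365),(730,382),(712,470),(612,455)]
S=full(S,(170,90),5);T=full(T,(255,180),5)
print("scene top corners",[ray("scene",p,.06).round(4) for p in S]);print("top",[ray("top",p,.06).round(4) for p in T])
ns=ray("scene",full((352,94),(170,90),5),.0635);nt=ray("top",full((671,409),(255,180),5),.0635);print("nip",ns,nt)
RS=full([(99,52),(88,110),(75,170),(65,220),(75,275),(105,325),(150,365),(200,408),(235,438)],(250,220),4.267)
RT=full([(748,233),(690,170),(640,115),(580,72),(515,65),(460,70),(400,84),(350,95),(303,107)],(90,150),5.333)
for n,Q in(("scene",RS),("top",RT)):print(n,[ray(n,p,.12).round(4) for p in Q[[0,-1]]])
def res(p,n2=("scene","top")):
    r=[];P=rod(*p)
    for n,Q in(("scene",RS),("top",RT)):
        if n not in n2: continue
        uv=proj(n,P)
        for i,q in enumerate(Q):
            if i==0: r+=list(uv[-1]-q)
            elif i==len(Q)-1: r+=list(.5*(uv[0]-q))
            else: r.append(np.min(np.linalg.norm(uv-q,axis=1)))
    return np.array(r)
a=ray("top",RT[-1],.12);b=ray("top",RT[0],.12);y=np.arctan2(*(b-a)[::-1])+np.pi/6
for n2 in(("scene","top"),("scene",),("top",)):
    f=least_squares(res,[a[0],a[1],y],args=(n2,));print(n2,f.x,"yaw deg",np.degrees(f.x[2]),res(f.x,n2).round(1))
    print("tip",rod(*f.x)[-1])
E
python3 fit.py
```

```text
scene top corners [array([ 0.5001, -0.2843]), array([ 0.4712, -0.2809]), array([ 0.4775, -0.2406]), array([ 0.5054, -0.2458])]
top [array([ 0.5061, -0.2477]), array([ 0.5004, -0.2889]), array([ 0.4658, -0.2808]), array([ 0.4707, -0.2419])]
nip [ 0.48866811 -0.26362432] [ 0.4889001  -0.26453369]
scene [array([0.6037, 0.0466]), array([0.6473, 0.2062])]
top [array([0.6048, 0.0471]), array([0.6469, 0.2074])]
('scene', 'top') [ 0.64711974  0.20655418 -1.31043431] yaw deg -75.08235532554455 [ 0.   0.6  0.6  1.   0.8  0.9  0.2  0.3  0.1  0.1  0.1 -0.3  0.3  0.8
  1.1  1.2  0.2  0.3  0.2  0.3  0.2 -0. ]
tip [0.604304   0.04767746 0.12      ]
('scene',) [ 0.64669118  0.20692676 -1.31402747] yaw deg -75.28822827937886 [0.7 0.6 0.1 0.5 0.3 0.4 0.3 0.3 0.3 0.3 0.1]
tip [0.60330485 0.04820491 0.12      ]
('top',) [ 0.64751004  0.20612975 -1.30344858] yaw deg -74.68210223182668 [ 0.1 -0.5  0.2  0.5  0.6  0.6  0.2  0.2  0.2  0.4 -0.1]
tip [0.60580521 0.04695781 0.12      ]
```

Fit results:
- **Rod:** tip (0.604, 0.048), stop (0.647, 0.2066), inner leg yaw −75°.
- **Block:** centre (0.488, −0.264), bore yaw −8°.

I'll grip across the 42 mm faces from above (tool x yaw 82°). Then I thread along yaw 45° and turn to 105° round the bend.

```bash
cat > go.py <<'E'
import sys
from h import *
# usage: go.py x y z yaw[deg of tool x] ... (several targets) -> rows in tool frame
s=telemetry.read_state();q=s['tool_rot'];p=s['eef_pos'];R0=R.from_quat([q[1],q[2],q[3],q[0]])
x=R0.as_matrix()
print("t%.2f"%s['t'],"tcp",p.round(4),"yaw %.1f"%np.degrees(np.arctan2(x[1,0],x[0,0])),"zdir",x[:,2].round(3),"F",s['wrist_force'].round(1),"op %.3f"%s['opening'],"q",np.degrees(s['joint_positions']).round(0))
a=np.array([float(v) for v in sys.argv[1:]]).reshape(-1,4)
for X,Y,Z,w in a:
    w=np.radians(w);T=np.c_[[np.cos(w),np.sin(w),0],[np.sin(w),-np.cos(w),0],[0,0,-1]]
    r=(R0.inv()*R.from_matrix(T)).as_rotvec(degrees=True);d=R0.inv().apply(np.array([X,Y,Z])-p)*1000
    print(list(r.round(1))+list(d.round(1)))
E
python3 go.py .5 .25 .24 173 .488 -.264 .15 82
```

```text
t0.10 tcp [0.1941 0.6461 0.2305] yaw -106.7 zdir [-0.    -0.001 -1.   ] F [ 0.6 -0.4  0. ] op 1.000 q [ 90.  21.   1.  -0. -70. -17.]
[np.float64(-0.1), np.float64(-0.1), np.float64(80.3), np.float64(291.3), np.float64(-406.9), np.float64(-9.0)]
[np.float64(-0.1), np.float64(0.0), np.float64(171.3), np.float64(786.9), np.float64(-543.3), np.float64(81.7)]
```

```bash
python3 -m handwheel '[[0,0,80,291,-407,-9,85],[0,0,80,291,-407,-9,85],[0,0,80,291,-407,-9,85],[0,0,80,291,-407,-9,85],[0,0,80,291,-407,-9,85],[0,0,80,291,-407,-9,85],[0,0,80,291,-407,-9,85],[0,0,80,291,-407,-9,85],[0,0,80,291,-407,-9,85],[0,0,80,291,-407,-9,85],[0,0,80,291,-407,-9,85],[0,0,80,291,-407,-9,85]]' 40; python3 go.py  .488 -.264 .13 82
```

```text
t: 1.1
eef_pos: [0.5007, 0.2491, 0.2403]
tool_rot: [-0.0, 0.062, 0.998, 0.0]
wrist_force: [0.8, 1.7, -0.4]
opening: 0.996
t1.10 tcp [0.5007 0.2491 0.2403] yaw 172.9 zdir [-0.  0. -1.] F [ 0.8  1.7 -0.4] op 0.996 q [ 46.   9. -13.  -0. -67. -54.]
[np.float64(-0.0), np.float64(-0.0), np.float64(90.9), np.float64(-51.2), np.float64(-510.7), np.float64(110.3)]
```

```bash
python3 -m handwheel '[[0,0,91,-51,-511,60,85],[0,0,91,-51,-511,60,85],[0,0,91,-51,-511,60,85],[0,0,91,-51,-511,60,85],[0,0,91,-51,-511,60,85],[0,0,91,-51,-511,60,85],[0,0,91,-51,-511,60,85],[0,0,91,-51,-511,60,85],[0,0,91,-51,-511,60,85],[0,0,91,-51,-511,60,85],[0,0,91,-51,-511,60,85],[0,0,91,-51,-511,60,85]]'; python3 go.py  .488 -.264 .13 82; python3 - <<'E'
from h import *
t=cams.snapshot("top");s=cams.snapshot("scene")
cv2.imwrite("pics/v1.png",np.hstack([cv2.resize(t[200:330,310:470],(400,325)),cv2.resize(s[50:180,160:320],(400,325))]))
E
```

```text
t: 2.1
eef_pos: [0.4905, -0.2475, 0.182]
tool_rot: [-0.0, 0.725, 0.688, 0.0]
wrist_force: [1.8, -0.6, 0.7]
opening: 0.996
t2.10 tcp [ 0.4905 -0.2475  0.182 ] yaw 87.0 zdir [-0.  0. -1.] F [ 1.8 -0.6  0.7] op 0.996 q [ -6.  11. -19.  -0. -60. -87.]
[np.float64(-0.0), np.float64(-0.0), np.float64(5.0), np.float64(-16.6), np.float64(-1.7), np.float64(52.0)]
```

View pics/v1.png

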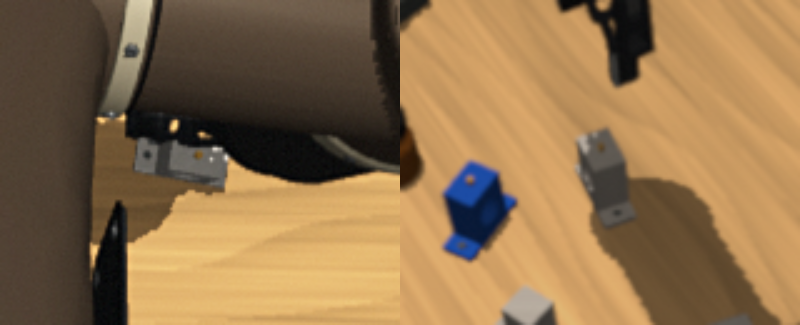

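The views show the gripper above and behind the block, with the block undisturbed. I'll align first, then descend.

```bash
python3 -m handwheel '[[0,0,5,-16.6,-1.7,30,85],[0,0,5,-16.6,-1.7,50,85],[0,0,5,-16.6,-1.7,80,85],[0,0,5,-16.6,-1.7,90,85],[0,0,5,-16.6,-1.7,90,85]]'; python3 go.py  .488 -.264 .018 82; python3 - <<'E'
from h import *
t=cams.snapshot("top");s=cams.snapshot("scene")
cv2.imwrite("pics/v2.png",np.hstack([cv2.resize(t[200:330,310:470],(400,325)),cv2.resize(s[50:180,160:320],(400,325))]))
E
```

```text
t: 2.62
eef_pos: [0.4866, -0.2614, 0.0896]
tool_rot: [-0.002, 0.753, 0.658, -0.002]
wrist_force: [-0.8, 0.9, 0.5]
opening: 0.995
t2.62 tcp [ 0.4866 -0.2614  0.0896] yaw 82.3 zdir [-0.006  0.001 -1.   ] F [-0.8  0.9  0.5] op 0.995 q [ -8.  17. -25.  -0. -48. -90.]
[np.float64(-0.3), np.float64(-0.0), np.float64(0.3), np.float64(-2.5), np.float64(2.1), np.float64(71.6)]
```

View pics/v2.png

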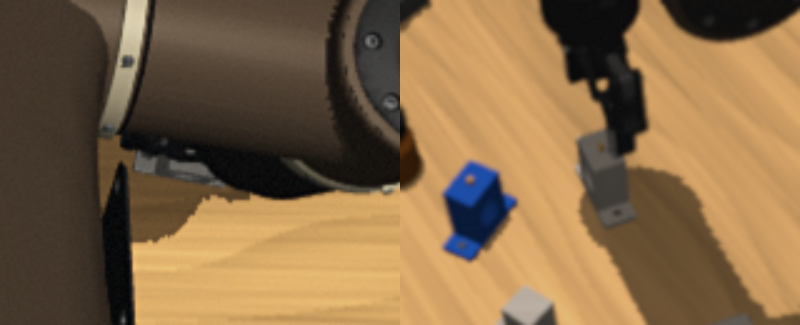

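```bash
python3 -m handwheel '[[0,0,0,-1,1,20,85],[0,0,0,-1,1,40,85],[0,0,0,-1,1,60,85],[0,0,0,-1,1,70,85],[0,0,0,-1,1,72,85],[0,0,0,-1,1,72,85]]'; python3 go.py  .488 -.264 .018 82
```

```text
t: 3.22
eef_pos: [0.4902, -0.2632, 0.021]
tool_rot: [0.0, 0.753, 0.659, 0.0]
wrist_force: [0.3, 0.3, -0.3]
opening: 0.996
t3.22 tcp [ 0.4902 -0.2632  0.021 ] yaw 82.4 zdir [ 0. -0. -1.] F [ 0.3  0.3 -0.3] op 0.996 q [ -8.  23. -28.   0. -39. -90.]
[np.float64(0.0), np.float64(0.0), np.float64(0.4), np.float64(-1.1), np.float64(-2.1), np.float64(3.0)]
```

```bash
python3 -m handwheel '[[0,0,0,-1,-2,2,85],[0,0,0,-1,-2,2,60],[0,0,0,-1,-2,2,40],[0,0,0,-1,-2,2,30],[0,0,0,-1,-2,2,30],[0,0,0,-1,-2,2,30],[0,0,0,-1,-2,2,30],[0,0,0,-1,-2,2,30]]' 60; python3 go.py  .488 -.264 .15 82
```

```text
t: 3.88
eef_pos: [0.4881, -0.2641, 0.0191]
tool_rot: [0.001, 0.753, 0.658, 0.0]
wrist_force: [-1.3, 1.2, 5.0]
opening: 0.491
t3.88 tcp [ 0.4881 -0.2641  0.0191] yaw 82.4 zdir [ 0.001 -0.    -1.   ] F [-1.3  1.2  5. ] op 0.491 q [ -8.  23. -29.   0. -39. -89.]
[np.float64(0.1), np.float64(0.0), np.float64(0.4), np.float64(0.0), np.float64(0.1), np.float64(-130.9)]
```

Gripped: opening 41.9 mm. The bore axis is 11 mm above the TCP, so I thread at TCP z=0.109. Next I lift and go to the pre-thread pose.

```bash
python3 go.py .565 .0085 .109 135 | tail -1; python3 -m handwheel '[[0,0,0,0,0,-30,30],[0,0,0,0,0,-60,30],[0,0,0,0,0,-90,30],[0,0,0,0,0,-90,30],[0,0,0,0,0,-90,30]]'; python3 go.py .565 .0085 .109 135
```

```text
[np.float64(0.1), np.float64(0.0), np.float64(-52.6), np.float64(280.4), np.float64(40.1), np.float64(-89.9)]
t: 4.3
eef_pos: [0.4886, -0.264, 0.1101]
tool_rot: [0.002, 0.753, 0.658, 0.001]
wrist_force: [0.2, 0.3, -1.6]
opening: 0.484
t4.30 tcp [ 0.4886 -0.264   0.1101] yaw 82.3 zdir [ 0.004 -0.001 -1.   ] F [ 0.2  0.3 -1.6] op 0.484 q [ -8.  16. -24.  -0. -50. -89.]
[np.float64(0.2), np.float64(0.1), np.float64(-52.7), np.float64(280.3), np.float64(39.4), np.float64(1.3)]
```

```bash
python3 -m handwheel '[[0,0,-7,40,5,0,30],[0,0,-14,76,11,0,30],[0,0,-21,112,16,0,30],[0,0,-28,148,21,0,30],[0,0,-35,184,26,0,30],[0,0,-42,220,31,0,30],[0,0,-49,256,36,0,30],[0,0,-52.7,280.3,39.5,1,30],[0,0,-52.7,280.3,39.5,1,30],[0,0,-52.7,280.3,39.5,1,30],[0,0,-52.7,280.3,39.5,1,30]]'; python3 go.py .565 .0085 .109 135; python3 - <<'E'
from h import *
t=cams.snapshot("top");s=cams.snapshot("scene")
cv2.imwrite("pics/v3t.png",cv2.resize(t[120:270,90:290],(800,600),interpolation=cv2.INTER_CUBIC))
cv2.imwrite("pics/v3s.png",cv2.resize(s[150:300,210:410],(800,600),interpolation=cv2.INTER_CUBIC))
E
```

```text
t: 5.22
eef_pos: [0.5629, 0.0084, 0.106]
tool_rot: [-0.001, 0.383, 0.924, -0.001]
wrist_force: [-0.1, -0.3, -0.7]
opening: 0.486
t5.22 tcp [0.5629 0.0084 0.106 ] yaw 135.0 zdir [-0.003 -0.001 -1.   ] F [-0.1 -0.3 -0.7] op 0.486 q [ 21.  17. -23.  -0. -51. -66.]
[np.float64(-0.1), np.float64(-0.1), np.float64(0.0), np.float64(-1.4), np.float64(1.5), np.float64(-3.1)]
```

View pics/v3t.png

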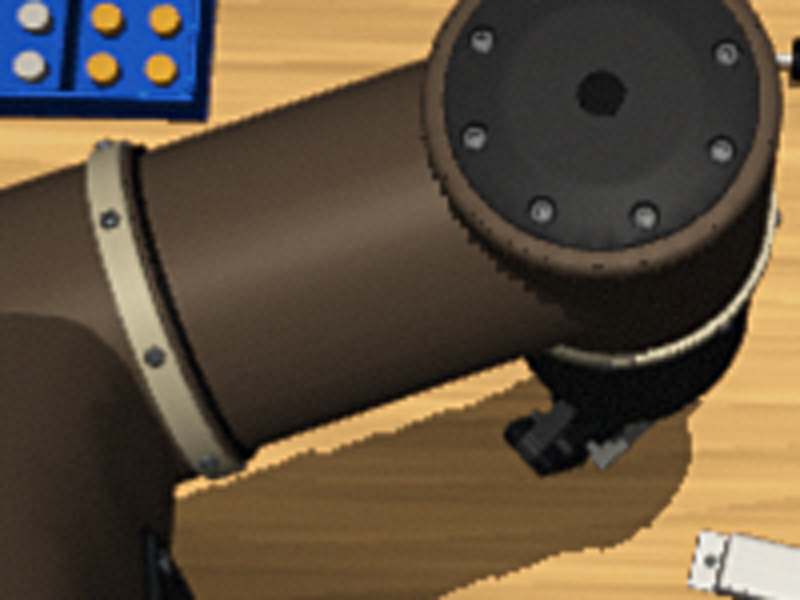

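View pics/v3s.png

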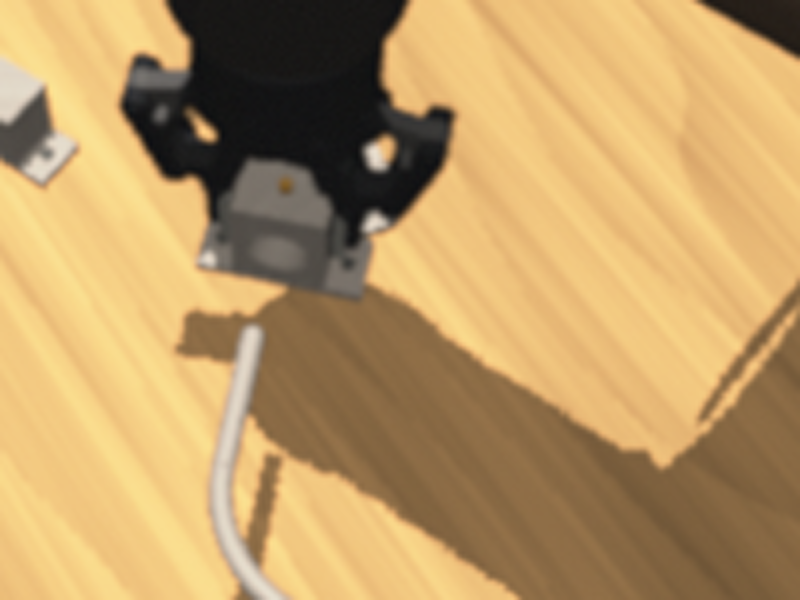

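The top view is blocked by the arm. The scene view shows the bore at crop (278,250) and the rod tip at crop (253,330). I'll compare predicted pixels with these.

```bash
python3 - <<'E'
from h import *
s=telemetry.read_state();p=s['eef_pos'];print(s['t'],p)
u=np.array([.7071,.7071,0]);v=np.array([-.7071,.7071,0])
c=p+[0,0,.011]
def crop(P): return ((proj("scene",P)-[210,150]+.5)*4-.5).round(0)
f=c+.015*u
z=np.array([0,0,1])
print("bore face",crop(f),"bore ellipse l/r/t/b",crop([f+.013*v,f-.013*v,f+.013*z,f-.013*z]))
print("foot near face corners",crop([f+.038*v-.03*z,f-.038*v-.03*z]),"nipple",crop(c+.034*z))
print("tip",crop(rod(.6471,.2066,np.radians(-75.1))[-1]))
E
```

```text
5.3167 [0.56320122 0.00770006 0.10656184]
bore face [[276. 249.]] bore ellipse l/r/t/b [[305. 255.]
 [246. 244.]
 [276. 234.]
 [276. 264.]]
foot near face corners [[359. 298.]
 [193. 267.]] nipple [[283. 180.]]
tip [[253. 331.]]
```

Predictions agree within about 1 px natively. I'll thread along the outer leg, with the first stage putting the block centre 20 mm past the tip.

```bash
python3 go.py .6043 .0477 .109 135 .6184 .0618 .109 135
```

```text
t5.32 tcp [0.5632 0.0077 0.1066] yaw 134.9 zdir [-0.001 -0.    -1.   ] F [-0.2 -0.6 -1.1] op 0.486 q [ 21.  17. -23.  -0. -51. -66.]
[np.float64(-0.1), np.float64(-0.0), np.float64(-0.1), np.float64(-0.7), np.float64(57.3), np.float64(-2.5)]
[np.float64(-0.1), np.float64(-0.0), np.float64(-0.1), np.float64(-0.7), np.float64(77.3), np.float64(-2.5)]
```

```bash
python3 -m handwheel '[[0,0,0,-0.7,0,-2,30],[0,0,0,-0.7,8,-2,30],[0,0,0,-0.7,16,-2,30],[0,0,0,-0.7,24,-2,30],[0,0,0,-0.7,32,-2,30],[0,0,0,-0.7,40,-2,30],[0,0,0,-0.7,48,-2,30],[0,0,0,-0.7,56,-2,30],[0,0,0,-0.7,64,-2,30],[0,0,0,-0.7,70,-2,30],[0,0,0,-0.7,77,-2,30],[0,0,0,-0.7,77,-2,30]]'; python3 go.py .6184 .0618 .109 135; python3 - <<'E'
from h import *
s=cams.snapshot("scene")
cv2.imwrite("pics/v4s.png",cv2.resize(s[150:300,210:410],(800,600),interpolation=cv2.INTER_CUBIC))
E
```

```text
t: 6.32
eef_pos: [0.6199, 0.0635, 0.1092]
tool_rot: [0.0, 0.382, 0.924, 0.0]
wrist_force: [0.9, -0.2, -1.4]
opening: 0.482
t6.32 tcp [0.6199 0.0635 0.1092] yaw 135.1 zdir [ 0. -0. -1.] F [ 0.9 -0.2 -1.4] op 0.482 q [ 24.  21. -15.   0. -53. -69.]
[np.float64(0.0), np.float64(0.0), np.float64(0.1), np.float64(-0.2), np.float64(-2.3), np.float64(0.2)]
```

View pics/v4s.png

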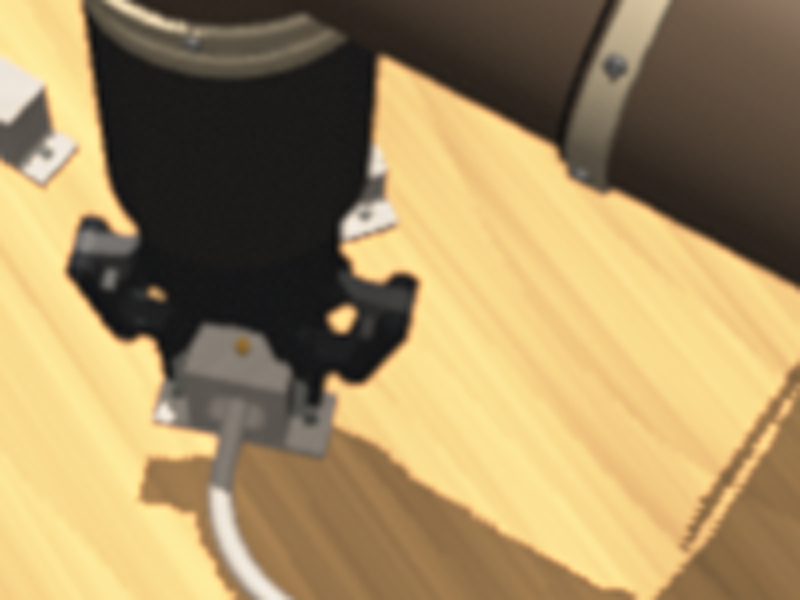

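The rod enters the bore near its centre and there is no contact force. Next I compute waypoints round the bend.

```bash
cat > wp.py <<'E'
import sys,subprocess
from h import *
P=rod(.6471,.2066,np.radians(-75.1))[::-1]
d=np.r_[0,np.cumsum(np.linalg.norm(np.diff(P,axis=0),axis=1))]
out=[]
for s in map(float,sys.argv[1:]):
    s/=1000;x,y=[np.interp(s,d,P[:,i]) for i in(0,1)]
    b=45-0.1+60*np.clip((s-.0604)/.0628,0,1)
    out+=[x,y,.109,b+90]
print("total",d[-1]);subprocess.run(["python3","go.py"]+[str(v) for v in out])
E
python3 wp.py 30 38 46 54 60 66 72 78 84 90
```

```text
t6.37 tcp [0.6192 0.0631 0.1091] yaw 135.1 zdir [-0. -0. -1.] F [ 0.6  0.9 -1.7] op 0.482 q [ 24.  21. -15.   0. -53. -69.]
[np.float64(-0.0), np.float64(-0.0), np.float64(0.2), np.float64(-0.3), np.float64(8.5), np.float64(0.1)]
[np.float64(-0.0), np.float64(-0.0), np.float64(0.2), np.float64(-0.3), np.float64(16.5), np.float64(0.1)]
[np.float64(-0.0), np.float64(-0.0), np.float64(0.2), np.float64(-0.4), np.float64(24.5), np.float64(0.1)]
[np.float64(-0.0), np.float64(-0.0), np.float64(0.2), np.float64(-0.4), np.float64(32.5), np.float64(0.1)]
[np.float64(-0.0), np.float64(-0.0), np.float64(0.2), np.float64(-0.4), np.float64(38.5), np.float64(0.1)]
[np.float64(-0.0), np.float64(-0.0), np.float64(-5.2), np.float64(-0.1), np.float64(44.5), np.float64(0.1)]
[np.float64(-0.0), np.float64(-0.0), np.float64(-10.9), np.float64(0.7), np.float64(50.5), np.float64(0.1)]
[np.float64(-0.0), np.float64(-0.0), np.float64(-16.7), np.float64(2.1), np.float64(56.3), np.float64(0.1)]
[np.float64(-0.0), np.float64(-0.0), np.float64(-22.4), np.float64(4.1), np.float64(62.0), np.float64(0.1)]
[np.float64(-0.0), np.float64(-0.0), np.float64(-28.1), np.float64(6.7), np.float64(67.4), np.float64(0.1)]
total 0.18354909742773784
```

```bash
python3 -m handwheel '[[0,0,0,-0.3,8.5,0,30],[0,0,0,-0.3,16.5,0,30],[0,0,0,-0.4,24.5,0,30],[0,0,0,-0.4,32.5,0,30],[0,0,0,-0.4,38.5,0,30],[0,0,-5.2,-0.1,44.5,0,30],[0,0,-10.9,0.7,50.5,0,30],[0,0,-16.7,2.1,56.3,0,30],[0,0,-22.4,4.1,62,0,30],[0,0,-28.1,6.7,67.4,0,30],[0,0,-28.1,6.7,67.4,0,30]]'; python3 wp.py 90 96 102 108 114 120 126 132 140 148 156; python3 - <<'E'
from h import *
s=cams.snapshot("scene")
cv2.imwrite("pics/v5s.png",cv2.resize(s[170:320,210:410],(800,600),interpolation=cv2.INTER_CUBIC))
E
```

```text
t: 7.28
eef_pos: [0.6624, 0.1162, 0.1091]
tool_rot: [0.0, 0.144, 0.99, 0.0]
wrist_force: [-0.7, 0.0, -1.6]
opening: 0.487
t7.28 tcp [0.6624 0.1162 0.1091] yaw 163.4 zdir [ 0.  0. -1.] F [-0.7  0.  -1.6] op 0.487 q [ 27.  26.  -8.   0. -56. -43.]
[np.float64(0.0), np.float64(0.0), np.float64(0.3), np.float64(0.1), np.float64(-0.7), np.float64(0.1)]
[np.float64(0.0), np.float64(0.0), np.float64(-5.5), np.float64(0.4), np.float64(5.3), np.float64(0.1)]
[np.float64(0.0), np.float64(0.0), np.float64(-11.2), np.float64(1.3), np.float64(11.2), np.float64(0.1)]
[np.float64(0.0), np.float64(0.0), np.float64(-16.9), np.float64(2.7), np.float64(17.0), np.float64(0.1)]
[np.float64(0.0), np.float64(0.0), np.float64(-22.7), np.float64(4.8), np.float64(22.7), np.float64(0.1)]
[np.float64(0.0), np.float64(0.0), np.float64(-28.4), np.float64(7.3), np.float64(28.1), np.float64(0.1)]
[np.float64(0.0), np.float64(0.0), np.float64(-31.5), np.float64(10.4), np.float64(33.2), np.float64(0.1)]
[np.float64(0.0), np.float64(0.0), np.float64(-31.5), np.float64(13.5), np.float64(38.4), np.float64(0.1)]
[np.float64(0.0), np.float64(0.0), np.float64(-31.5), np.float64(17.7), np.float64(45.2), np.float64(0.1)]
[np.float64(0.0), np.float64(0.0), np.float64(-31.5), np.float64(21.9), np.float64(52.0), np.float64(0.1)]
[np.float64(0.0), np.float64(0.0), np.float64(-31.5), np.float64(26.1), np.float64(58.8), np.float64(0.1)]
total 0.18354909742773784
```

View pics/v5s.png

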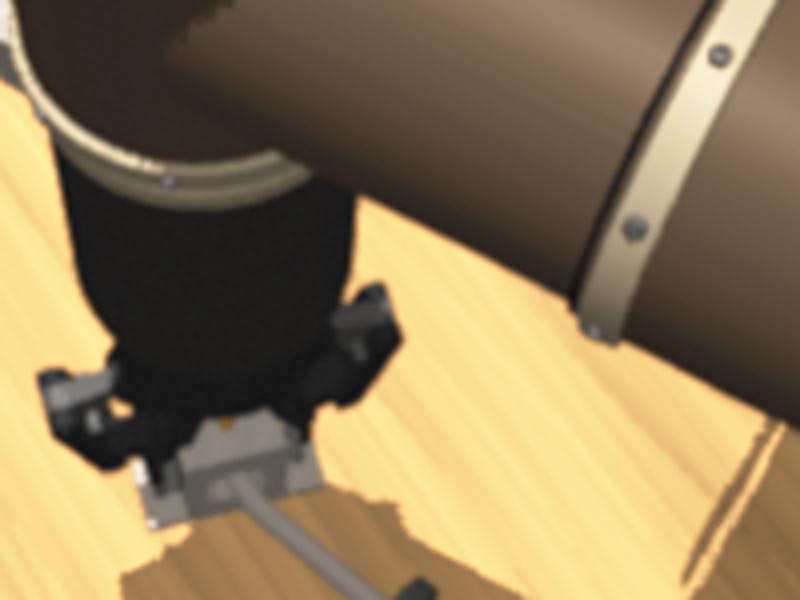

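The block is half-way round the bend. The rod is still near the bore centre (crop 237,485) and the force is about zero. I'll continue.

```bash
python3 -m handwheel '[[0,0,-5.5,0.4,5.3,0,30],[0,0,-11.2,1.3,11.2,0,30],[0,0,-16.9,2.7,17,0,30],[0,0,-22.7,4.8,22.7,0,30],[0,0,-28.4,7.3,28.1,0,30],[0,0,-31.5,10.4,33.2,0,30],[0,0,-31.5,13.5,38.4,0,30],[0,0,-31.5,17.7,45.2,0,30],[0,0,-31.5,21.9,52,0,30],[0,0,-31.5,26.1,58.8,0,30],[0,0,-31.5,26.1,58.8,0,30]]'; python3 wp.py 160 164 167 168.5; python3 - <<'E'
from h import *
s=cams.snapshot("scene");t=cams.snapshot("top")
cv2.imwrite("pics/v6s.png",cv2.resize(s[220:370,230:430],(800,600),interpolation=cv2.INTER_CUBIC))
E
```

```text
t: 8.25
eef_pos: [0.6535, 0.1804, 0.1094]
tool_rot: [0.0, -0.127, 0.992, 0.0]
wrist_force: [-0.2, -0.5, -0.8]
opening: 0.487
t8.25 tcp [0.6535 0.1804 0.1094] yaw -165.4 zdir [ 0.  0. -1.] F [-0.2 -0.5 -0.8] op 0.487 q [ 32.  26.  -8.  -0. -56. -17.]
[np.float64(0.0), np.float64(0.0), np.float64(-0.3), np.float64(-0.5), np.float64(3.4), np.float64(0.4)]
[np.float64(0.0), np.float64(0.0), np.float64(-0.3), np.float64(-0.5), np.float64(7.4), np.float64(0.4)]
[np.float64(0.0), np.float64(0.0), np.float64(-0.3), np.float64(-0.5), np.float64(10.4), np.float64(0.4)]
[np.float64(0.0), np.float64(0.0), np.float64(-0.3), np.float64(-0.4), np.float64(11.9), np.float64(0.4)]
total 0.18354909742773784
```

View pics/v6s.png

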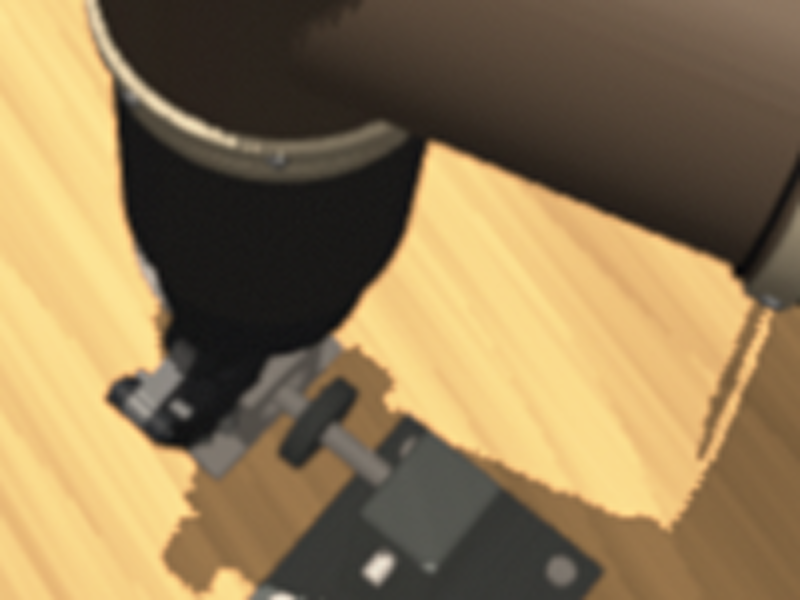

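There is about a 12 mm gap between the block and the collar. I'll close it in small steps and watch the force.

```bash
python3 -m handwheel '[[0,0,0,-0.5,3,0,30],[0,0,0,-0.5,6,0,30],[0,0,0,-0.5,8,0,30],[0,0,0,-0.5,9.5,0,30],[0,0,0,-0.5,11,0,30],[0,0,0,-0.5,11,0,30],[0,0,0,-0.5,11,0,30]]'; python3 wp.py 167 168.5
```

```text
t: 8.93
eef_pos: [0.6515, 0.1897, 0.1093]
tool_rot: [0.0, -0.127, 0.992, 0.0]
wrist_force: [0.8, 0.3, -0.9]
opening: 0.486
t8.93 tcp [0.6515 0.1897 0.1093] yaw -165.4 zdir [ 0.  0. -1.] F [ 0.8  0.3 -0.9] op 0.486 q [ 33.  26.  -7.  -0. -56. -18.]
[np.float64(0.0), np.float64(0.0), np.float64(-0.3), np.float64(-0.1), np.float64(0.9), np.float64(0.3)]
[np.float64(0.0), np.float64(0.0), np.float64(-0.3), np.float64(-0.0), np.float64(2.4), np.float64(0.3)]
total 0.18354909742773784
```

```bash
python3 -m handwheel '[[0,0,0,0,1,0,30],[0,0,0,0,2,0,30],[0,0,0,0,2,0,30],[0,0,0,0,2,0,30]]'; python3 wp.py 168.5;  python3 -m handwheel '[[0,0,0,0,0.8,0,30],[0,0,0,0,1.5,0,30],[0,0,0,0,1.5,0,30]]'; python3 wp.py 168.5
```

```text
t: 9.27
eef_pos: [0.6511, 0.1916, 0.1093]
tool_rot: [0.0, -0.127, 0.992, -0.0]
wrist_force: [-0.3, -0.3, -1.0]
opening: 0.484
t9.27 tcp [0.6511 0.1916 0.1093] yaw -165.4 zdir [ 0. -0. -1.] F [-0.3 -0.3 -1. ] op 0.484 q [ 33.  26.  -7.   0. -56. -18.]
[np.float64(-0.0), np.float64(0.0), np.float64(-0.3), np.float64(-0.0), np.float64(0.5), np.float64(0.3)]
total 0.18354909742773784
t: 9.52
eef_pos: [0.6509, 0.192, 0.1093]
tool_rot: [-0.0, -0.127, 0.992, -0.001]
wrist_force: [1.3, -5.4, -1.5]
opening: 0.486
t9.52 tcp [0.6509 0.192  0.1093] yaw -165.4 zdir [ 0.    -0.001 -1.   ] F [ 1.3 -5.4 -1.5] op 0.486 q [ 33.  26.  -7.   0. -56. -18.]
[np.float64(-0.1), np.float64(-0.0), np.float64(-0.3), np.float64(-0.1), np.float64(0.0), np.float64(0.3)]
total 0.18354909742773784
```

```bash
python3 - <<'E'
from h import *
s=cams.snapshot("scene");print(telemetry.read_state()['wrist_force'])
cv2.imwrite("pics/v7s.png",cv2.resize(s[265:365,260:395],(800,593),interpolation=cv2.INTER_CUBIC))
E
```

```text
[ 1.03348003 -4.7877846  -2.08707707]
```

View pics/v7s.png

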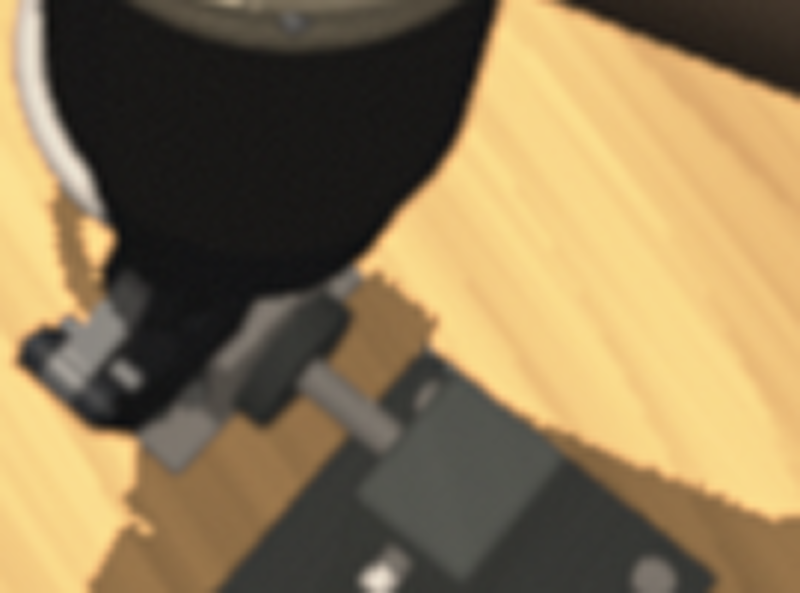

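A 5 N contact force at a centre offset of 15 mm shows the block is against the collar. I'll back off 1 mm and lower until the bore's top nears the rod.

```bash
python3 -m handwheel '[[0,0,0,0,-1,0,30],[0,0,0,0,-1,2,30],[0,0,0,0,-1,4,30],[0,0,0,0,-1,6,30],[0,0,0,0,-1,7,30],[0,0,0,0,-1,7,30],[0,0,0,0,-1,7,30]]'; python3 wp.py 168.5;  python3 -m handwheel '[[0,0,0,0,0,0.7,30],[0,0,0,0,0,1.4,30],[0,0,0,0,0,1.4,30]]'; python3 wp.py 168.5
```

```text
t: 10.15
eef_pos: [0.6508, 0.1919, 0.1019]
tool_rot: [-0.0, -0.127, 0.992, -0.0]
wrist_force: [2.8, -2.1, -3.9]
opening: 0.483
t10.15 tcp [0.6508 0.1919 0.1019] yaw -165.4 zdir [-0. -0. -1.] F [ 2.8 -2.1 -3.9] op 0.483 q [ 33.  27.  -8.   0. -56. -18.]
[np.float64(-0.0), np.float64(-0.0), np.float64(-0.3), np.float64(-0.2), np.float64(0.1), np.float64(-7.1)]
total 0.18354909742773784
t: 10.4
eef_pos: [0.6509, 0.1919, 0.1011]
tool_rot: [0.0, -0.127, 0.992, -0.0]
wrist_force: [-0.5, -3.5, 1.4]
opening: 0.484
t10.40 tcp [0.6509 0.1919 0.1011] yaw -165.4 zdir [ 0. -0. -1.] F [-0.5 -3.5  1.4] op 0.484 q [ 33.  27.  -8.   0. -56. -18.]
[np.float64(-0.0), np.float64(0.0), np.float64(-0.3), np.float64(-0.1), np.float64(0.1), np.float64(-7.9)]
total 0.18354909742773784
```

Fz has risen from −1.6 to +1.4 N, so the rod now bears the block. I'll open gradually.

```bash
python3 -m handwheel '[[0,0,0,0,0,0,40],[0,0,0,0,0,0,42],[0,0,0,0,0,0,44],[0,0,0,0,0,0,47],[0,0,0,0,0,0,50],[0,0,0,0,0,0,55],[0,0,0,0,0,0,60],[0,0,0,0,0,0,66],[0,0,0,0,0,0,66],[0,0,0,0,0,0,66]]' 20; python3 - <<'E'
from h import *
s=cams.snapshot("scene");print(telemetry.read_state()['wrist_force'])
cv2.imwrite("pics/v8s.png",cv2.resize(s[265:365,260:395],(800,593),interpolation=cv2.INTER_CUBIC))
E
```

```text
t: 11.23
eef_pos: [0.6509, 0.1921, 0.1009]
tool_rot: [-0.0, -0.127, 0.992, 0.0]
wrist_force: [-0.4, -0.9, 0.6]
opening: 0.772
[-0.14398798 -0.17650493 -0.43302133]
```

View pics/v8s.png

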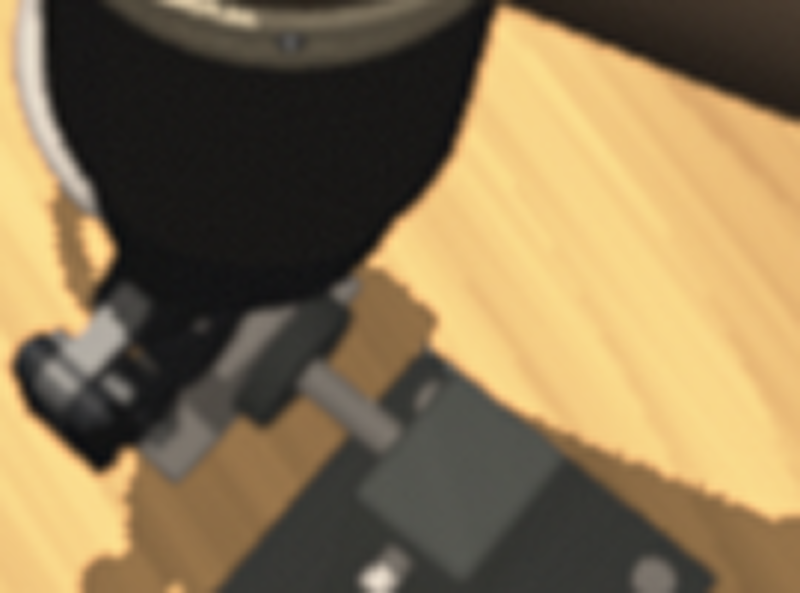

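The block hangs free of the pads with its foot down and still sits against the collar. I'll withdraw straight up, then back.

```bash
python3 -m handwheel '[[0,0,0,0,0,-5,66],[0,0,0,0,0,-12,66],[0,0,0,0,0,-22,66],[0,0,0,0,0,-34,66],[0,0,0,0,0,-50,66],[0,0,0,0,0,-70,66],[0,0,0,0,0,-95,66],[0,0,0,0,0,-120,66],[0,0,0,0,0,-140,66],[0,0,0,0,0,-140,66]]'; python3 go.py .42 -.2 .3 -165.4
```

```text
t: 12.12
eef_pos: [0.6532, 0.1927, 0.2481]
tool_rot: [0.005, -0.128, 0.992, 0.001]
wrist_force: [0.6, 0.8, 0.8]
opening: 0.774
t12.12 tcp [0.6532 0.1927 0.2481] yaw -165.3 zdir [ 0.009  0.003 -1.   ] F [0.6 0.8 0.8] op 0.774 q [ 33.  20.   2.   0. -72. -18.]
[np.float64(0.1), np.float64(0.5), np.float64(0.1), np.float64(324.5), np.float64(-320.8), np.float64(-55.3)]
```

```bash
python3 -m handwheel '[[0,0,0,25,-25,-5,66],[0,0,0,50,-50,-10,66],[0,0,0,75,-75,-15,66],[0,0,0,100,-100,-20,66],[0,0,0,125,-125,-25,66],[0,0,0,150,-150,-30,66],[0,0,0,180,-180,-35,66],[0,0,0,205,-205,-40,66],[0,0,0,230,-230,-45,66],[0,0,0,260,-260,-45,66],[0,0,0,290,-290,-45,66],[0,0,0,320,-320,-50,66]]'; python3 go.py; python3 - <<'E'
from h import *
s=cams.snapshot("scene");t=cams.snapshot("top")
cv2.imwrite("pics/v9s.png",cv2.resize(s[240:360,240:400],(800,600),interpolation=cv2.INTER_CUBIC))
cv2.imwrite("pics/v9t.png",cv2.resize(t[140:230,90:240],(800,480),interpolation=cv2.INTER_CUBIC))
P=rod(.6471,.2066,np.radians(-75.1))
c=np.array([np.interp(.015,[0,.0604],[P[0,i],P[60,i]]) for i in range(3)])-[0,0,.008]
u=np.array([np.cos(np.radians(-75.1)),np.sin(np.radians(-75.1)),0]);v=np.array([-u[1],u[0],0]);z=np.array([0,0,1])
Q=[c+.035*z,c+.015*u+.021*v+.03*z,c+.015*u-.021*v+.03*z,c+.015*u+.038*v-.03*z,c+.015*u-.038*v-.03*z,c-.015*u+.038*v-.03*z,c-.015*u-.038*v-.03*z]
print((proj("scene",Q)-[240,240])*5+2);print((proj("top",Q)-[90,140]+.5)*5.333-.5)
E
```

```text
t: 13.12
eef_pos: [0.4217, -0.1974, 0.2915]
tool_rot: [0.001, -0.128, 0.992, -0.0]
wrist_force: [2.0, -0.2, 0.7]
opening: 0.774
t13.12 tcp [ 0.4217 -0.1974  0.2915] yaw -165.3 zdir [ 0.001  0.    -1.   ] F [ 2.  -0.2  0.7] op 0.774 q [ -1.  -2. -19.  -0. -73.  15.]
[[293.17533513 355.71633404]
 [209.69633643 378.35774258]
 [300.81466316 281.07454907]
 [173.50604923 472.70330328]
 [327.7546622  306.65028437]
 [243.01815418 534.27304108]
 [396.79611827 364.64272902]]
[[330.58379293 129.36453526]
 [364.22683812  67.73039879]
 [387.74506812 180.31019887]
 [387.83799422  73.90025389]
 [428.34672983 266.38620735]
 [308.7009165   91.7658468 ]
 [348.16539406 284.85194635]]
```

View pics/v9s.png

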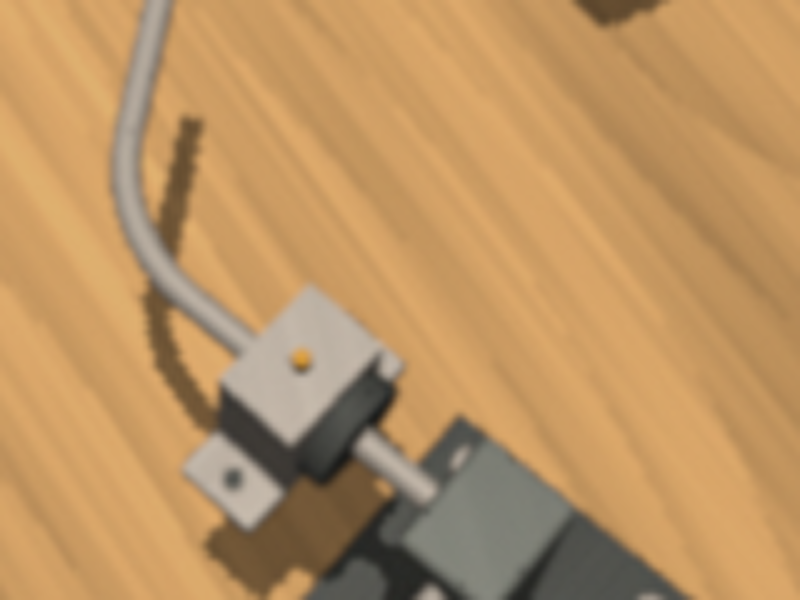

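View pics/v9t.png

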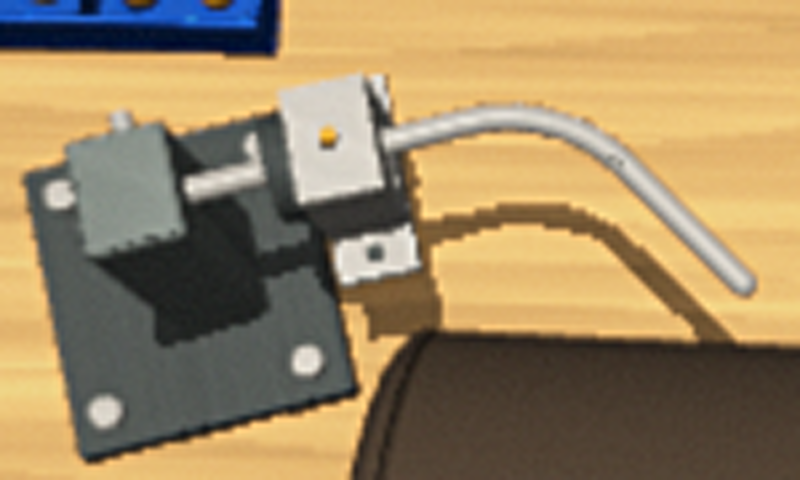

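Both views show the block hanging foot down against the collar. The nipple is at scene crop (301,359), predicted (293,356), and at top crop (328,137), predicted (330,129). The foot corners also fit within about 2 px natively. I'll hand in.

```bash
python3 -c "
from station import telemetry,ctrl
s=telemetry.read_state();print(s['t'],s['qd'].round(3),s['wrist_force'].round(1));print(ctrl.close_job())"
```

```text
13.2167 [ 0.07   0.025  0.014 -0.012  0.026 -0.09 ] [ 0.9  0.1 -0.3]
the job is handed in; nothing more can be done
None
```

I threaded the tall grey wide-bored block onto the rod from its free end and took it round the bend. I slid it on until it touched the stop collar with about 5 N, then lowered it onto the rod, released it and withdrew the gripper. I handed the job in at about 13 s; no verdict is reported.

**Last checks:** both cameras show the block hanging foot down with its bore along the inner leg and its face at the collar. It was within about 2 px (2–3 mm) of the predicted parked pose. The TCP was at z = 0.29 m and well clear of it.

**Not fully checked:**
- The nipple and foot corners were 1–2 px off prediction, which could be a very slight tilt.
- I judged the block at rest from a single picture per camera after release, not from a series.
- The arm was still settling slightly, at up to 0.09 rad/s, when I handed in.

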